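Set the bench regulator and tighten its lock ring

ROBOT

A 6-joint arm with a two-finger parallel gripper is mounted at the origin on the work surface. World frame = base frame: x ahead of the robot, y to its left, z up, the work surface at z = 0. Lengths are in m, angles in rad, forces in N, time in s.
With the tool pointing down it reaches from about 0.275 to 1 m from the base axis. Payload 8.4 kg.
Tool frame: the origin (TCP) lies between the finger pads; the fingertips stand 25 mm ahead of it and the grasp point (between the pads) lies 6 mm ahead of it (manip.tip_reach is the distance from the TCP to the fingertips, in m); x points along the fingers, y is the direction in which the jaws open and shut, and the axes are right-handed (so a half turn about x gives the same grasp; the last joint's range is limited). The gripper opens to 85 mm and grips with 20 to 120 N. Pads are 22 mm wide; open, the fingers measure 114 mm over their backs; the gripper's body (76 mm by 85 mm) begins 54 mm behind the grasp point. The pads swing forward as they close: fully open they stand 13 mm farther back than shut.
Start: joints at [-1.332, 0.353, 1.633, -0, 1.155, -0.002], TCP at [0.149, -0.607, 0.256] pointing down, gripper open.
Joint ranges: [-2.63, 2.63], [-0.92, 2.1], [0.06, 2.66], [-1.3, 4.44], [0, 2.69], [-3.02, 3.02]. Speed limits (rad/s): [2.22, 2.22, 2.79, 3.14, 3.14, 3.14].

INTERFACE

Orientations are given as a unit quaternion [x, y, z, w].
In Python, from workcell import manip, snapshot, get_calibration, job gives the robot as it stands. The module is installed in compiled form; this text tells all that it offers.
- The arm moves only by the shell command python3 -m creep 'ROWS'. ROWS is JSON, a list of rows, each a list of 7 numbers: the turn, a rotation vector about the tool's x, y, z scaled (see below), then the shift along the tool's x, y, z scaled (see below), then the closure, from -1 (fully open) to 1 (shut), so that 0 is half open. In form: [[wx, wy, wz, x, y, z, fingers], ...]. A call has 1 to 5 rows; each row shifts and turns the commanded pose from where the row before left it, along the tool's axes as they then stand; what a row does not reach is not made up. The controller multiplies each number of a shift by 0.03 m and each number of a turn by 0.5 rad. A row lasts 1/10 s, in which the tool goes at most 50 mm and 8.59 degrees, less where a joint would pass 70% of its speed; a pose out of reach is approached as far as the arm can. A call with a number of a shift or a turn outside -1 to 1 is refused whole. A call with a gripper value outside its range is refused whole. The fingers move at their own pace and stop on an object; the grip force is fixed at half the most. Time passes only in rows, so rows that do not move let the fingers close. It gives the time, the measured TCP pose, the force and the opening at its end, in the units of the state.
- manip.state(): the state, without advancing time (a new reading comes with each control period).
- snapshot(name): name is "side" or "top"; returns the picture (420x560x3 uint8, red, green, blue); there is no depth.
- get_calibration(name): a dict with "intrinsics" (3x3 intrinsics, pixels), "position" and "rotation" of the camera in the world. Camera axes: x right, y down, z forward; pixel columns grow to the right and rows downward; lengths in m; the calibration is good to about 2 mm. A picture is of the moment at which its call begins. get_calibration takes no time and is no camera call.
- job.finish_job(): hands the job in, once; it reports no verdict.
The state is a dict: "time": time; "joint_pos": joint angles; "qvel": joint speeds; "tau": joint torques, N m; "eef_pos": TCP position; "orientation": TCP orientation; "contact_force": force on the tool from outside, world axes, zero at the start; "torque": the same for the moment, N m; "opening": finger opening in m.
Only numpy, scipy, OpenCV 4.12 (cv2) and the standard library are available. Lean on these libraries where they do the work, as an engineer would, in place of code of your own. Each camera call takes 0.05 s, during which the arm holds its last target.

TASK

Turn the regulator's knob until its pointer lines up with the small setpoint tab on the dial plate, then tighten the hexagonal lock ring below the knob clockwise to about 0.75 N m, firm but not over-tightened, so that the knob keeps its setting. Leave the tab and the things standing around the regulator where they are.

Things in the scene. Friction and masses are not known exactly. Their poses are not given: they have to be found in the camera images.
- regulator: Fixed grey bench regulator, block 110 x 110 mm on a 130 mm square foot; gauge on its +x side (to 86 mm from the axis), brass couplings at +y and -y (to 89 mm). Origin: on the bench, on the upright axis of dial, ring and knob. Up that axis: round dial plate 108 mm wide, top at 54 mm; neck 36 mm wide; hexagonal lock ring 76 to 90 mm; knob 96 to 126 mm. Only its place and yaw vary.
- knob: Black bar knob on top; turns about the upright axis both ways, over 2 rad from its middle, with 0.07 N m, and stays where left. Bar 34 mm long (own x), 16 mm thick (own y), 30 mm tall; the narrow nose at its +x end, 21 mm from the axis, is the pointer (white line on top from axis to nose). Origin on the axis at its underside, 96 mm above the bench; +x is the way it points, z up.
- knob_grip (a point): Point on the axis at the height to grip the knob, 20 mm above its underside (116 mm above the bench); grip across the 16 mm thickness.
- pointer (a point): Tip of the knob's pointer nose, 21 mm from the axis, 111 mm above the bench.
- set_tab: Setpoint tab: small dark steel block (12 mm radially, 5 mm wide, 5 mm tall) on the dial plate near its rim, 42 to 54 mm from the axis, very stiff, not to be moved. Origin on the axis on top of the plate; its +x axis points through the tab. The knob is at its setting when its +x axis points the same way.
- tab_tip (a point): Inner end of the setpoint tab, 42 mm from the axis, 56.5 mm above the bench.
- lock_ring: Steel hexagonal lock ring below the knob, same axis: 50 mm across flats, 58 across corners, 14 mm tall. Origin on the axis at its underside, 76 mm above the bench, z up; two flats face its own +y and -y, the others lie at 60 degree steps. Clockwise from above tightens. It starts loose and turns almost freely (0.02 N m) for 0.4 to 0.75 rad (unknown), then seats on a spring washer.
- ring_grip (a point): Centre of the lock ring, half-way up, on the axis, 83 mm above the bench: the height to grip its flats, fingers passing beside the knob. Once seated the ring holds still up to 0.50 N m, then creeps on clockwise at 0.50 N m plus 1.0 N m per rad of creep and stays where left. Right: about 0.75 N m; loose under 0.58, over-tight above 1.0 N m. It does not drag the knob.
- washer_ear (a point): Small ear of the spring washer hidden under the lock ring, 24 mm from the axis. Still while the ring is loose; it turns with the ring once the seated ring creeps under torque: moved about 2 mm when just tight, 6 mm at 0.75 N m, 11.8 mm when over-tight. A torque felt after the turning has stopped has relaxed by about 0.1 N m.
- beaker: Bystander: open glass beaker, 70 mm across, 90 mm tall, loose; origin under its centre.
- reagent: Bystander: capped amber bottle, 54 mm across, 110 mm tall, loose; origin under its centre.
- tray: Bystander: open white plastic tray 70 x 100 x 30 mm, loose; origin under its centre.

How it is judged:
By the outcome, as a careful person would: the job done as asked, in the order asked, and still so for the second after the job is handed in, with the robot touching nothing.
It also fails if it takes over 58 s, if anything falls off the work surface, if the arm or the gripper's body presses on something with over 40 N, if the wrist force passes 120 N, or if a joint passes its speed limit or range.

## Working session

There is one attempt and no reset: what is moved stays moved. The work goes in short steps, Python scripts to look and compute and a shell command to move; the robot and the scene stay as the last step left them, time stands still between calls to the robot, and variables do not carry over. Pictures are saved under pics/ and viewed, and the job is handed in when it is done.

```bash
mkdir -p pics; python3 - <<'E'
from workcell import manip, snapshot, get_calibration
import cv2
for n in("side","top"):
    cv2.imwrite(f"pics/{n}0.png",snapshot(n)[:,:,::-1]); print(n,get_calibration(n))
print(manip.state(),manip.tip_reach)
E
```

```text
side {'intrinsics': array([[399.19663342,   0.        , 274.55957308],
       [  0.        , 399.19663342, 207.70678411],
       [  0.        ,   0.        ,   1.        ]]), 'position': array([0.51865948, 0.58041462, 0.71234522]), 'rotation': array([-0.05776685,  0.93067451, -0.36016499,  0.02809126])}
top {'intrinsics': array([[478.02364847,   0.        , 273.50782705],
       [  0.        , 478.02364847, 209.50020686],
       [  0.        ,   0.        ,   1.        ]]), 'position': array([0.47778678, 0.03485054, 1.05742356]), 'rotation': array([-0.7016404 ,  0.70889588, -0.04660775,  0.05472749])}
{'time': 0.1, 'joint_pos': array([-1.33240862e+00,  3.53582192e-01,  1.63405195e+00, -4.84236036e-06,
        1.15519153e+00, -2.39388338e-03]), 'qvel': array([-0.00052698, -0.00160167, -0.00209128,  0.00170016, -0.00058674,
       -0.00116496]), 'tau': array([ 1.55771526e-03, -6.06356263e+01, -3.42819750e+01,  1.69158801e-05,
        3.93062801e-03, -1.50933209e-05]), 'eef_pos': array([ 0.14894901, -0.60659109,  0.25563801]), 'orientation': array([-0.70193549, -0.08535704,  0.70204124, -0.0844916 ]), 'contact_force': array([-0.58916055,  0.02692602, -0.62051806]), 'torque': array([-0.00696572, -0.0322886 , -0.0044639 ]), 'opening': 0.08543640819391267} 0.025
```

```bash
ls
```

```text
pics
```

View pics/side0.png

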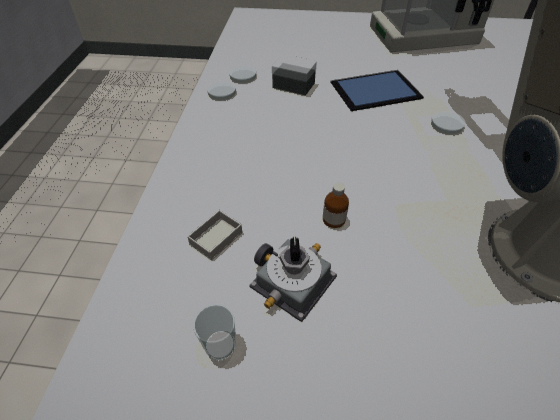

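View pics/top0.png

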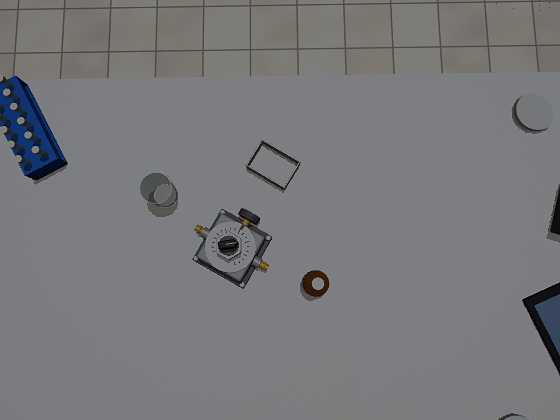

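The side view shows the regulator at about (295,268), and the top view shows it at about (230,247). The beaker, tray and bottle stand around it in both. I'll zoom in next.

```bash
python3 - <<'E'
import cv2
a=cv2.imread("pics/top0.png")[200:296,185:281]; b=cv2.imread("pics/side0.png")[225:321,245:345]
cv2.imwrite("pics/top0z.png",cv2.convertScaleAbs(cv2.resize(a,(590,590),interpolation=cv2.INTER_CUBIC),alpha=1.5,beta=15))
cv2.imwrite("pics/side0z.png",cv2.convertScaleAbs(cv2.resize(b,(600,576),interpolation=cv2.INTER_CUBIC),alpha=1.3,beta=15))
E
```

```text
(no output)
```

View pics/top0z.png

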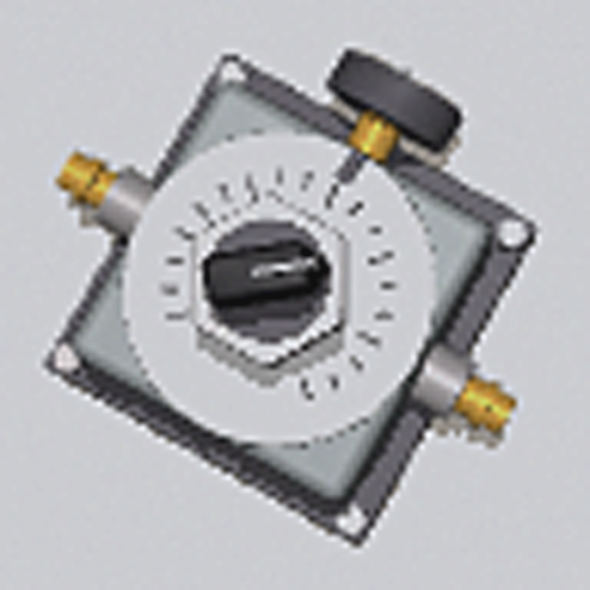

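View pics/side0z.png

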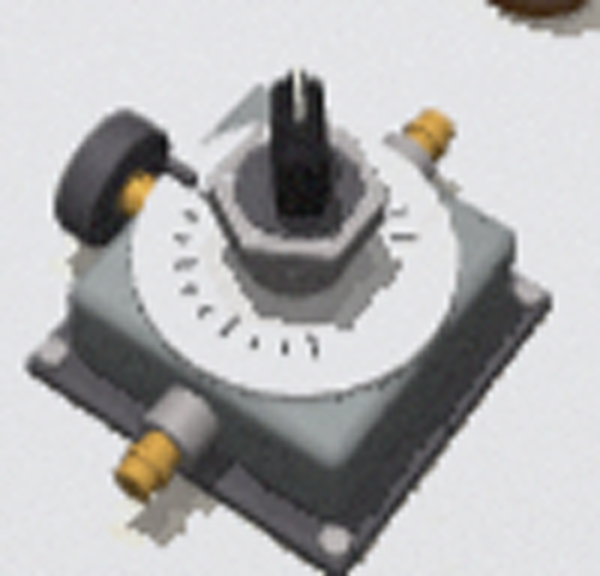

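```bash
cat > h.py <<'E'
import numpy as np, cv2
from scipy.spatial.transform import Rotation as R
from workcell import get_calibration
def ray(n,u,v,z):
    c=get_calibration(n);d=R.from_quat(c['rotation']).apply(np.linalg.solve(c['intrinsics'],[u,v,1.]))
    p=np.array(c['position']);return p+d*(z-p[2])/d[2]
def proj(n,P):
    c=get_calibration(n);q=c['intrinsics']@R.from_quat(c['rotation']).inv().apply(np.array(P)-c['position']);return q[:2]/q[2]
def zoom(src,out,u0,v0,w,h,s=10):
    a=cv2.imread(src)[v0:v0+h,u0:u0+w]
    cv2.imwrite(out,cv2.convertScaleAbs(cv2.resize(a,None,fx=s,fy=s,interpolation=cv2.INTER_CUBIC),alpha=1.5,beta=15))
E
python3 - <<'E'
from h import *
zoom("pics/top0.png","pics/top0y.png",200,215,60,60)
zoom("pics/side0.png","pics/side0y.png",262,232,64,60)
# dial centre guess
f=lambda a,b:(185+(a+.5)/6.146-.5,200+(b+.5)/6.146-.5)
c=ray("top",*f(280,287),.054);print("centre",c, "z.126 proj",proj("top",[*c[:2],.126]),"z.09",proj("top",[*c[:2],.09]))
g=lambda a,b:(245+(a+.5)/6-.5,225+(b+.5)/6-.5)
for p in [(133,270),(461,250),(300,397)]:print(ray("side",*g(*p),.054), np.linalg.norm(ray("side",*g(*p),.054)-c))
for p in [(345,182),(362,152),(351,167)]:
  d=ray("top",*f(*p),.059)-c;print("tab",np.hypot(*d[:2]),np.degrees(np.arctan2(d[1],d[0])))
k=ray("top",*f(322,265),.126)-c;print("nose",np.hypot(*k[:2]),np.degrees(np.arctan2(k[1],k[0])))
# side: regulator-yaw via couplings
E
```

```text
centre [0.54575489 0.13752894 0.054     ] z.126 proj [226.37610552 243.81556648] z.09 [228.32701152 245.09229105]
[0.59655816 0.15028915 0.054     ] 0.052381242849657055
[0.49095168 0.12961873 0.054     ] 0.05537114073101531
[0.5381139  0.19057479 0.054     ] 0.05359335114665859
tab 0.04190942932618639 -32.65870850529299
tab 0.05367938151142579 -31.983586482887883
tab 0.047345993523829004 -31.398652348648405
nose 0.020784308545132125 -84.5718867570386
```

View pics/top0y.png

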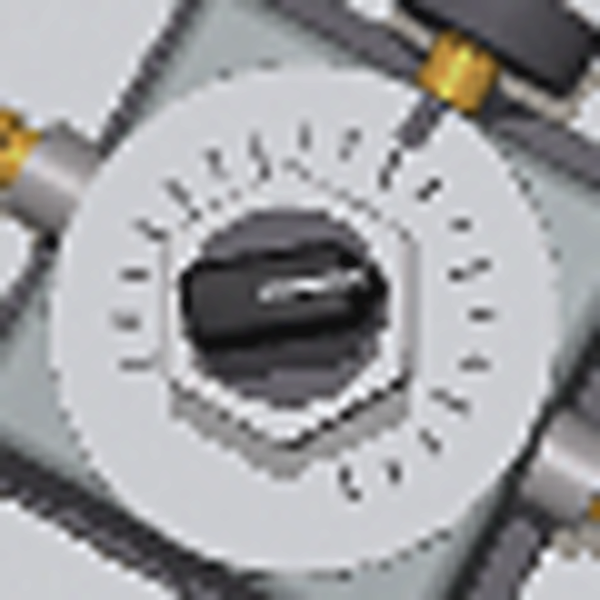

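View pics/side0y.png

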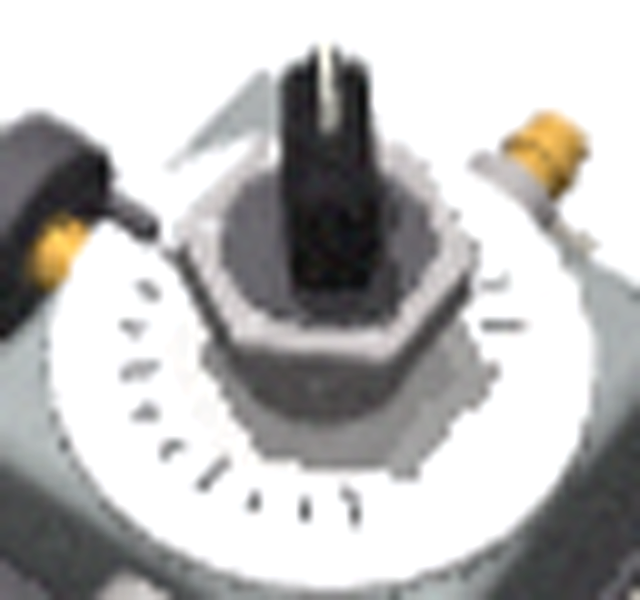

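```bash
python3 - <<'E'
from h import *
T=lambda a,b,z:ray("top",200+(a+.5)/10-.5,215+(b+.5)/10-.5,z)[:2]
S=lambda a,b,z:ray("side",262+(a+.5)/10-.5,232+(b+.5)/10-.5,z)[:2]
from scipy.optimize import least_squares
def circ(P,r=.054):
    P=np.array(P);return least_squares(lambda c:np.hypot(*(P-c).T)-r,P.mean(0)).x
ct=circ([T(*p,.054) for p in [(55,310),(558,310),(305,570),(230,70),(120,145),(120,480),(490,490),(540,220)]])
cs=circ([S(*p,.054) for p in [(52,360),(597,340),(325,588),(150,520),(500,520),(575,240)]])
print("dial",ct,cs)
an=lambda d:np.degrees(np.arctan2(d[1],d[0]))
for c,F,ps in((ct,T,[(400,145),(440,100),(420,122)]),(cs,S,[(152,230),(110,190),(130,212)])):
  for p in ps: d=F(*p,.059)-c;print("tab",np.hypot(*d),an(d))
print("line",an(T(362,280,.126)-T(260,293,.126)),an(S(327,45,.126)-S(331,128,.126)))
print("bar edges top",an(T(365,245,.126)-T(190,265,.126)))
print("axis line start",T(260,293,.126),S(331,128,.126))
for c,F,ps in((ct,T,[(408,235),(408,380),(285,440),(170,375)]),(cs,S,[(475,250),(395,355),(245,345),(180,240)])):
  P=np.array([F(*p,.09) for p in ps]);cc=circ(P,.02887);print("hex c",cc,[round(an(p-cc)%60,1) for p in P])
E
```

```text
dial [0.54704378 0.13728932] [0.54441513 0.13392923]
tab 0.039689520888337326 -30.136567065420888
tab 0.05211606007230647 -32.93797266178292
tab 0.04597529027634238 -31.65681765178323
tab 0.04092705793872662 -26.244907482160368
tab 0.05356956200260921 -30.10305899710583
tab 0.04707400275751714 -27.795906241237123
line -83.32158374650056 -82.39081654092419
bar edges top -84.0650111296384
axis line start [0.54570431 0.13914233] [0.54498171 0.13685499]
hex c [0.54695277 0.1375576 ] [np.float64(57.8), np.float64(55.9), np.float64(59.2), np.float64(2.3)]
hex c [0.54481329 0.13586058] [np.float64(1.5), np.float64(1.2), np.float64(3.5), np.float64(7.5)]
```

```bash
cat >> h.py <<'E'
def st():
    from workcell import manip
    s=manip.state();r=R.from_quat(s['orientation']).as_matrix()
    yaw=np.degrees(np.arctan2(r[1,1],r[0,1]));return s,r,yaw
def show():
    s,r,yaw=st();print("t",round(s['time'],2),"pos",np.round(s['eef_pos'],4),"yaw_y",round(yaw,2),"q",np.round(s['joint_pos'],3),"F",np.round(s['contact_force'],2),"M",np.round(s['torque'],3),"open",round(s['opening'],4),"xax",np.round(r[:,0],3))
def togo(x,y,z,yaw=None):
    s,r,yw=st();d=r.T@(np.array([x,y,z])-s['eef_pos']);print("tool shift units",np.round(d/.03,2), "tool axes y",np.round(r[:,1],2),"z",np.round(r[:,2],2))
    if yaw is not None:
        e=(yw-yaw+90)%180-90 ;print("wx total units (turn about tool x=down):",round(np.radians(e)/.5,3),"deg cw",round(e,1))
E
python3 - <<'E'
from h import *
show(); togo(.546,.136,.22,6.5)
for n,p in (("reagent",(316,283)),("beaker",(158,190)),("tray",(273,166))): print(n,ray("top",*p,.05))
E
```

```text
t 0.1 pos [ 0.1489 -0.6066  0.2556] yaw_y -76.2 q [-1.332  0.354  1.634 -0.     1.155 -0.002] F [-0.59  0.03 -0.62] M [-0.007 -0.032 -0.004] open 0.0854 xax [-0.     0.001 -1.   ]
tool shift units [  1.21 -20.88 -18.76] tool axes y [ 0.24 -0.97 -0.  ] z [-0.97 -0.24  0.  ]
wx total units (turn about tool x=down): -2.887 deg cw -82.7
reagent [ 0.46782782 -0.04121255  0.05      ]
beaker [0.66845058 0.29353792 0.05      ]
tray [0.71819726 0.04596401 0.05      ]
```

```bash
for i in 1; do :; done
python3 -m creep '[[0,0,0,0.2,-0.5,-0.45,-1],[0,0,0,0.2,-1,-0.9,-1],[0,0,0,0.2,-1,-0.9,-1],[0,0,0,0.2,-1,-0.9,-1],[0,0,0,0.2,-1,-0.9,-1]]'
python3 -m creep '[[0,0,0,0,-1,-0.9,-1],[0,0,0,0,-1,-0.9,-1],[0,0,0,0,-1,-0.9,-1],[0,0,0,0,-1,-0.9,-1],[0,0,0,0,-1,-0.9,-1]]'
python3 -m creep '[[0,0,0,0,-1,-0.9,-1],[0,0,0,0,-1,-0.9,-1],[0,0,0,0,-1,-0.9,-1],[0,0,0,0,-1,-0.9,-1],[0,0,0,0,-1,-0.9,-1]]'
python3 -c "from h import *;show();togo(.546,.136,.22,6.5)"
```

```text
time: 0.6
eef_pos: [0.2352, -0.4453, 0.2257]
orientation: [-0.702, -0.085, 0.702, -0.085]
contact_force: [1.2, 0.3, 0.5]
opening: 0.0857
time: 1.1
eef_pos: [0.3305, -0.2675, 0.2262]
orientation: [-0.702, -0.085, 0.702, -0.085]
contact_force: [1.2, -0.1, 0.2]
opening: 0.0853
time: 1.6
eef_pos: [0.4259, -0.0895, 0.2263]
orientation: [0.702, 0.085, -0.702, 0.085]
contact_force: [0.9, -1.2, -0.8]
opening: 0.0855
t 1.6 pos [ 0.4259 -0.0895  0.2263] yaw_y -76.2 q [-0.211  0.089  2.051 -0.     1.001  1.119] F [ 0.87 -1.22 -0.81] M [ 0.033 -0.018 -0.036] open 0.0855 xax [ 0. -0. -1.]
tool shift units [ 0.21 -6.34 -5.68] tool axes y [ 0.24 -0.97  0.  ] z [-0.97 -0.24 -0.  ]
wx total units (turn about tool x=down): -2.887 deg cw -82.7
```

```bash

python3 -m creep '[[0,0,0,0,-1,-0.9,-1],[0,0,0,0,-1,-0.9,-1],[0,0,0,0,-1,-0.9,-1],[0,0,0,0,-1,-0.9,-1],[0,0,0,0,-1,-0.9,-1]]'
python3 -m creep '[[-0.29,0,0,0,0,0,-1],[-0.29,0,0,0,0,0,-1],[-0.29,0,0,0,0,0,-1],[-0.29,0,0,0,0,0,-1],[-0.29,0,0,0,0,0,-1]]' >/dev/null
python3 -m creep '[[-0.29,0,0,0,0,0,-1],[-0.29,0,0,0,0,0,-1],[-0.29,0,0,0,0,0,-1],[-0.29,0,0,0,0,0,-1],[-0.29,0,0,0,0,0,-1]]'
python3 -c "from h import *;show();togo(.546,.136,.19,6.5)"
```

```text
time: 2.1
eef_pos: [0.5212, 0.0884, 0.2261]
orientation: [-0.702, -0.085, 0.702, -0.085]
contact_force: [0.3, -1.0, 0.1]
opening: 0.085
time: 3.1
eef_pos: [0.5206, 0.0867, 0.226]
orientation: [0.467, 0.531, -0.468, 0.53]
contact_force: [-0.2, 0.6, 0.6]
opening: 0.0853
t 3.1 pos [0.5206 0.0867 0.226 ] yaw_y 7.22 q [0.162 0.236 1.871 0.    1.036 0.036] F [-0.2   0.58  0.57] M [0.037 0.006 0.008] open 0.0853 xax [-0.001 -0.    -1.   ]
tool shift units [ 1.2   1.05 -1.53] tool axes y [ 0.99  0.13 -0.  ] z [ 0.13 -0.99  0.  ]
wx total units (turn about tool x=down): 0.025 deg cw 0.7
```

```bash

python3 -m creep '[[0.025,0,0,0.4,0.5,-0.8,-1],[0,0,0,0.8,0.55,-0.73,-1],[0,0,0,0.5,0,0,-1],[0,0,0,0,0,0,-1]]'
python3 - <<'E'
from h import *
from workcell import snapshot
show();togo(.546,.136,.122,6.5)
for n in("side","top"): cv2.imwrite(f"pics/{n}1.png",snapshot(n)[:,:,::-1])
zoom("pics/side1.png","pics/side1z.png",245,185,100,100,6)
E
```

```text
time: 3.5
eef_pos: [0.5454, 0.136, 0.1729]
orientation: [0.471, 0.527, -0.474, 0.525]
contact_force: [-0.7, 0.1, -0.8]
opening: 0.0854
t 3.5 pos [0.5454 0.136  0.1729] yaw_y 6.21 q [ 0.242  0.354  1.842 -0.     0.951  0.133] F [-0.68  0.07 -0.83] M [-0.02   0.001  0.011] open 0.0854 xax [-0.004 -0.001 -1.   ]
tool shift units [1.7  0.03 0.  ] tool axes y [ 0.99  0.11 -0.  ] z [ 0.11 -0.99  0.  ]
wx total units (turn about tool x=down): -0.01 deg cw -0.3
```

View pics/side1z.png

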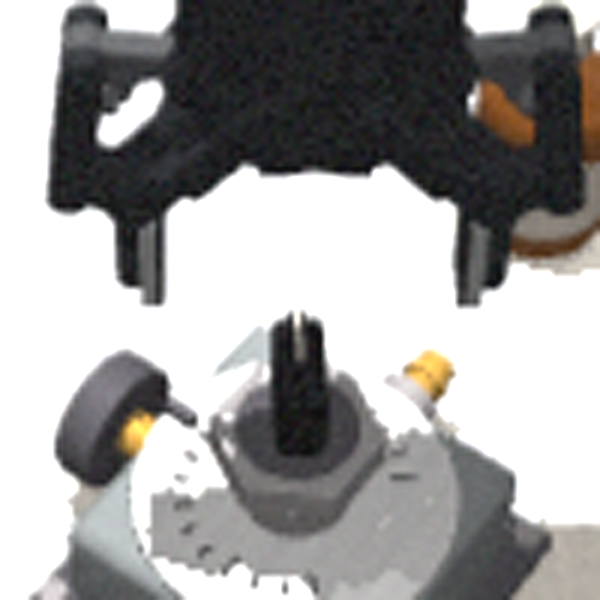

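```bash
python3 - <<'E'
from h import *
for z in (.161,.126,.054): p=proj("side",[.5454,.136,z]);print((p-[245,185])*6)
zoom("pics/top1.png","pics/top1z.png",185,190,100,100,6)
E
```

```text
[299.90621833 281.76942505]
[296.80006894 353.74524729]
[291.05348965 486.90522082]
```

View pics/top1z.png

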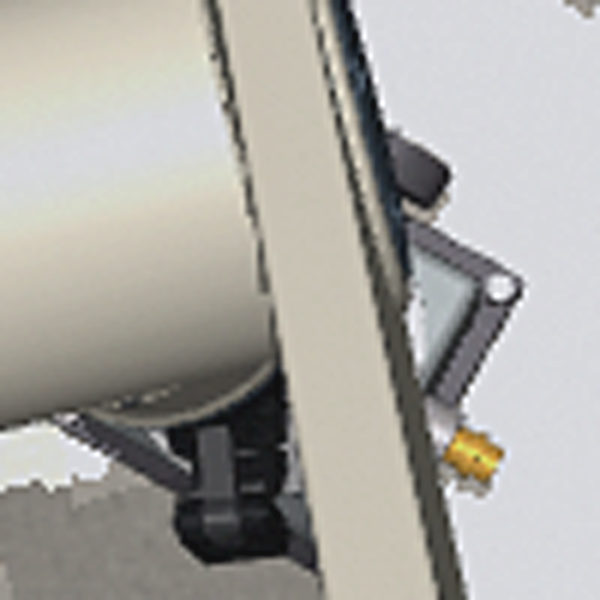

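```bash

python3 -m creep '[[0,0,0,0.6,0.05,-0.04,-1],[0,0,0,0.6,0,0,-0.5],[0,0,0,0.5,0,0,0],[0,0,0,0,0,0,0.3],[0,0,0,0,0,0,0.3]]'
python3 -c "from h import *;show();togo(.547,.137,.122,6.5)"
python3 -m creep '[[0,0,0,0,0,0,0.5],[0,0,0,0,0,0,0.5]]'
python3 -c "from h import *;show()"
```

```text
time: 4.1
eef_pos: [0.5487, 0.137, 0.1253]
orientation: [0.473, 0.526, -0.472, 0.526]
contact_force: [0.0, 0.6, 1.1]
opening: 0.03
t 4.1 pos [0.5487 0.137  0.1253] yaw_y 6.13 q [ 0.242  0.42   1.869 -0.     0.851  0.135] F [0.02 0.61 1.14] M [-0.062 -0.017 -0.018] open 0.03 xax [ 0.001  0.    -1.   ]
tool shift units [ 0.11 -0.06 -0.01] tool axes y [0.99 0.11 0.  ] z [ 0.11 -0.99 -0.  ]
wx total units (turn about tool x=down): -0.013 deg cw -0.4
time: 4.3
eef_pos: [0.5489, 0.1373, 0.1254]
orientation: [0.473, 0.526, -0.472, 0.526]
contact_force: [0.2, 0.1, -0.3]
opening: 0.0214
t 4.3 pos [0.5489 0.1373 0.1254] yaw_y 6.15 q [ 0.242  0.42   1.869 -0.     0.85   0.135] F [ 0.17  0.08 -0.26] M [-0.015 -0.063 -0.012] open 0.0214 xax [ 0.002  0.    -1.   ]
```

```bash

python3 -m creep '[[0,0,0,0.1,0,0,0.55],[0,0,0,0,0,0,0.55]]'
python3 -c "from h import *;show()"
python3 -m creep '[[0,0,0,0,0,0,0.6],[0,0,0,0,0,0,0.6]]'
python3 -c "from h import *;show()"
```

```text
time: 4.5
eef_pos: [0.5482, 0.1372, 0.1212]
orientation: [0.472, 0.526, -0.472, 0.526]
contact_force: [-0.7, 0.2, -0.2]
opening: 0.0187
t 4.5 pos [0.5482 0.1372 0.1212] yaw_y 6.16 q [ 0.243  0.426  1.872 -0.     0.843  0.135] F [-0.67  0.2  -0.15] M [0.047 0.005 0.019] open 0.0187 xax [ 0.  0. -1.]
time: 4.7
eef_pos: [0.5476, 0.1372, 0.1211]
orientation: [0.472, 0.526, -0.473, 0.526]
contact_force: [-4.8, 0.8, 2.8]
opening: 0.017
t 4.7 pos [0.5476 0.1372 0.1211] yaw_y 6.16 q [0.243 0.426 1.872 0.    0.845 0.135] F [-4.8   0.84  2.85] M [ 0.09   0.711 -0.003] open 0.017 xax [-0.001 -0.    -1.   ]
```

```bash

python3 -m creep '[[0,0,0,0,-0.03,0,0.6],[0,0,0,0,0,0,1],[0,0,0,0,0,0,1]]'
python3 -c "from h import *;show()"
```

```text
time: 5.0
eef_pos: [0.5472, 0.1371, 0.1214]
orientation: [0.472, 0.526, -0.473, 0.526]
contact_force: [-4.7, 0.1, 4.4]
opening: 0.0155
t 5.0 pos [0.5472 0.1371 0.1214] yaw_y 6.15 q [0.243 0.425 1.874 0.    0.843 0.135] F [-4.71  0.09  4.38] M [ 0.052  0.761 -0.015] open 0.0155 xax [-0.  0. -1.]
```

```bash

python3 -m creep '[[-0.15,0,0,0,-0.02,0,1],[-0.2,0,0,0,0,0,1],[-0.2,0,0,0,0,0,1],[-0.2,0,0,0,0,0,1],[-0.2,0,0,0,0,0,1]]'
python3 -c "from h import *;show()"
python3 -m creep '[[-0.2,0,0,0,0,0,1],[-0.2,0,0,0,0,0,1],[-0.2,0,0,0,0,0,1],[-0.25,0,0,0,0,0,1],[0,0,0,0,0,0,1]]'
python3 - <<'E'
from h import *
from workcell import snapshot
show()
for n in("side",): cv2.imwrite(f"pics/{n}2.png",snapshot(n)[:,:,::-1])
zoom("pics/side2.png","pics/side2z.png",245,205,100,100,6)
E
```

```text
time: 5.5
eef_pos: [0.547, 0.1371, 0.1214]
orientation: [0.334, 0.623, -0.334, 0.623]
contact_force: [-3.6, 0.9, 3.1]
opening: 0.0152
t 5.5 pos [0.547  0.1371 0.1214] yaw_y 33.6 q [ 0.243  0.424  1.875  0.     0.842 -0.344] F [-3.57  0.94  3.1 ] M [ 0.015  0.469 -0.086] open 0.0152 xax [ 0.  0. -1.]
time: 6.0
eef_pos: [0.547, 0.1371, 0.1214]
orientation: [0.196, 0.679, -0.196, 0.68]
contact_force: [-1.9, -1.2, 3.6]
opening: 0.015
t 6.0 pos [0.547  0.1371 0.1214] yaw_y 57.84 q [ 0.243  0.424  1.875 -0.     0.842 -0.766] F [-1.9  -1.25  3.62] M [-0.04   0.518  0.061] open 0.015 xax [ 0. -0. -1.]
```

View pics/side2z.png

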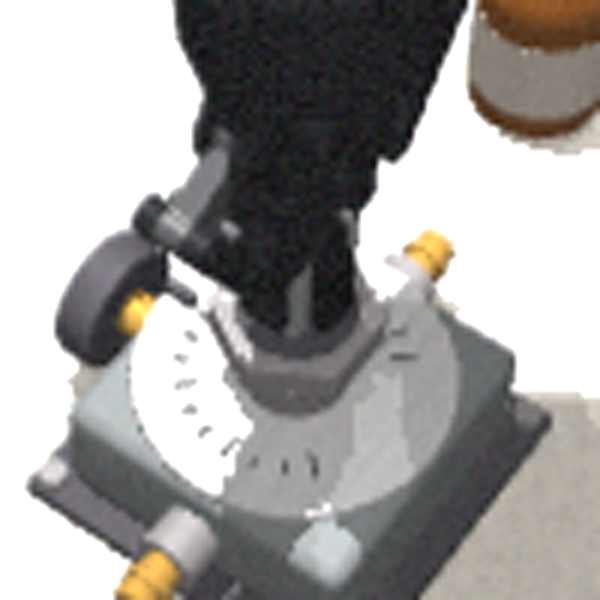

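```bash

python3 -m creep '[[0,0,0,0,0,0,0.3],[0,0,0,0,0,0,0],[0,0,0,-1,0,0,0],[0,0,0,-1,0,0,0],[0,0,0,-1,0,0,-1]]'
python3 -m creep '[[0,0,0,-0.2,-1,0,-1],[0,0,0,0,-1,0,-1],[0,0,0,0,-1,0,-1],[0,0,0,0,-1,0,-1],[0,0,0,0,-1,0,-1]]'
python3 -m creep '[[0,0,0,0,-1,0,-1],[0,0,0,0,0,0,-1]]'
python3 - <<'E'
from h import *
from workcell import snapshot
show()
for n in("side","top"): cv2.imwrite(f"pics/{n}3.png",snapshot(n)[:,:,::-1])
zoom("pics/side3.png","pics/side3z.png",262,232,60,60,10)
zoom("pics/top3.png","pics/top3z.png",200,215,60,60,10)
E
```

```text
time: 6.55
eef_pos: [0.547, 0.1371, 0.2122]
orientation: [0.197, 0.679, -0.197, 0.679]
contact_force: [-0.1, 0.6, -0.7]
opening: 0.0559
time: 7.05
eef_pos: [0.4664, 0.0093, 0.2174]
orientation: [0.197, 0.679, -0.197, 0.68]
contact_force: [-0.0, -0.9, 0.1]
opening: 0.0852
time: 7.25
eef_pos: [0.4491, -0.0171, 0.2172]
orientation: [0.197, 0.679, -0.198, 0.679]
contact_force: [0.1, -1.4, -0.1]
opening: 0.0853
t 7.25 pos [ 0.4491 -0.0171  0.2172] yaw_y 57.53 q [-4.100e-02  1.250e-01  2.034e+00 -1.000e-03  9.830e-01 -1.045e+00] F [ 0.07 -1.37 -0.13] M [0.036 0.033 0.027] open 0.0853 xax [-0.    -0.001 -1.   ]
```

View pics/side3z.png

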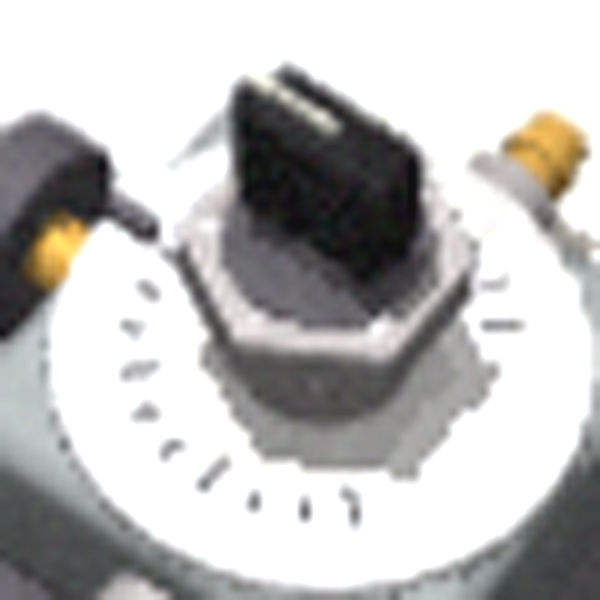

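View pics/top3z.png

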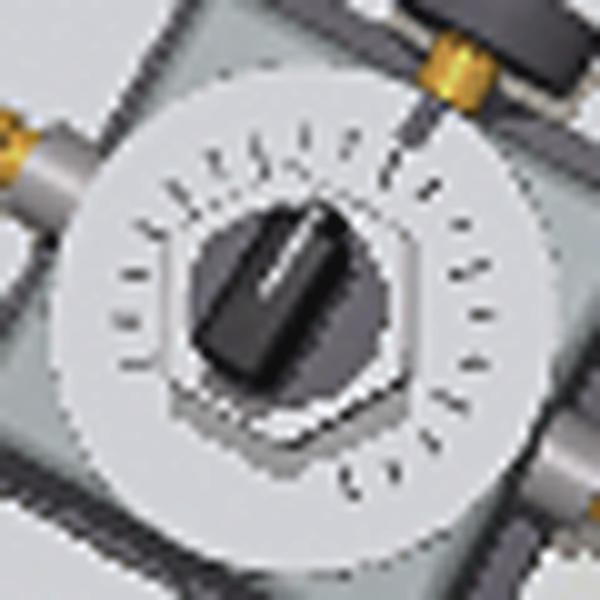

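```bash
python3 - <<'E'
from h import *
an=lambda d:np.degrees(np.arctan2(d[1],d[0]))
g=cv2.imread("pics/top3.png")
print(g[222:233,236:247].min(2))
a=np.array([.5468,.1371])
G=g.astype(float).min(2)
ps=[];w=[]
for v in range(224,232):
  for u in range(238,246):
    if g[v,u].max()-g[v,u].min()<25 and G[v,u]<140: 
      q=ray("top",u,v,.058)[:2]-a
      if np.hypot(*q)<.053: ps.append(q);w.append(170-G[v,u])
ps=np.array(ps);w=np.array(w);m=(ps*w[:,None]).sum(0)/w.sum();print(len(ps),"tab centroid r,ang",np.hypot(*m),an(m))
# white line
T=lambda a,b,z:ray("top",200+(a+.5)/10-.5,215+(b+.5)/10-.5,z)[:2]
print("line",an(T(318,212,.126)-T(265,293,.126)))
print("bar edges",an(T(265,215,.126)-T(198,325,.126)))
print("nose",an(T(325,203,.126)-a),"start",T(265,293,.126))
S=lambda a,b,z:ray("side",262+(a+.5)/10-.5,232+(b+.5)/10-.5,z)[:2]
print("side line",an(S(247,82,.126)-S(337,130,.126)),S(337,130,.126))
for z in(.054,.09):print(proj("top",[*a,z]),proj("side",[*a,z]))
E
```

```text
[[134 120  81  39  40  31  26  33  37  55  38]
 [129 131 132 136  98  47  21  32  54  43  33]
 [129 129 130 130 133 138  63  25  54  35  31]
 [129 129 129 129 132 104  50  65  18  19  27]
 [128 128 129 131 136  49  53  30 101 118  25]
 [130 129 130 134  70  52  54  63 135 134 136]
 [130 129 131  92  55  49  45 136 131 129 132]
 [130 129 132 136  64  56  97 132 129 128 129]
 [129 130 133  38 135 133 131 129 128 128 129]
 [129 130 107  58 132 130 129 129 129 129 128]
 [128 133  53 133 131 130 131 132 130 129 128]]
60 tab centroid r,ang 0.04460956048065218 -31.786435815193062
line -33.21222517935943
bar edges -31.27639989906162
nose -32.91086139999239 start [0.54569426 0.13816563]
side line -27.265385194536982 [0.54384793 0.13717906]
[230.34521068 245.77837744] [292.74582998 266.5441475 ]
[228.54062348 244.57405744] [293.18152022 255.84176827]
```

```bash
python3 - <<'E'
from h import *
an=lambda d:np.degrees(np.arctan2(d[1],d[0]))
for nm in("top0","top3"):
  G=cv2.imread(f"pics/{nm}.png").astype(float).min(2)
  a=np.array([.5468,.1371])
  for name,c in(("tool",a),("top dial",np.array([.5470,.1373]))):
    ps=[];w=[]
    for v in range(226,230):
      for u in range(239,244):
        if v==226 and u<240: continue
        q=ray("top",u,v,.0585)[:2]-c
        ww=np.clip((130-G[v,u])/75,0,1)
        ps.append(q);w.append(ww)
    ps=np.array(ps);w=np.array(w);m=(ps*w[:,None]).sum(0)/w.sum();print(nm,name,np.hypot(*m),an(m))
G=cv2.imread("pics/top3.png")[232:256,216:240].min(2); print(G[0:24,2:22])
E
```

```text
top0 tool 0.04461457442753906 -31.52849568422519
top0 top dial 0.044549532055291136 -31.882257173141554
top3 tool 0.044633950122209894 -31.5260203682088
top3 top dial 0.044568895480241365 -31.879624499821933
[[130 128 130 103 102 129 129 132  55 132 127 131  81 130 130 129 129 129
  128 133]
 [131 129 129 130 131 130 129 105 131 130 130 131 132 120 104 130 130 129
  130 132]
 [ 76 131 131 129 130  91 130 130 132 133 134 134 135  94 136 112  93 131
  130 130]
 [ 92 132 131  77 128 131 132 135 138  76  59 101  61  59  36  97 137  81
   89 131]
 [132  50 130 131 132 135  96  53  36   2  10   2  34 117  46   0 101 136
  132  80]
 [100 131 132 134 117  52  54  59  13  14  24  21 108  42   8   0   2 139
  133 131]
 [129 131 135  60  52  55  59  45   8  24  22  84 109  33  11   0  26  59
  136 131]
 [130 133  63  52  56  61  63   5  22  25  55 145  61  40  50  14  11  59
   62 133]
 [131 136  52  56  59  60  12  14  23  24 109  72  39  50  27   0   0  43
   57 136]
 [133  67  55  58  59  44   9  27  26  56 109  37  43  41   5   0   0  64
   55  63]
 [132  53  56  57  62  16  21  27  27 147 
[... 448 characters left out ...]
  58  57
   57  56]
 [137  20  22  33  33  33  33  36  41  20   4   0   5  30  62  59  56  56
   56  52]
 [134  34  15  33  33  34  35  36  33   8   0   0  22  28  59  58  59  58
   55  62]
 [131 139   9   8  29  36  35  36  17   1   0  10  25  60  58  58  57  56
   53  62]
 [130 135  99  10   3  19  36  29   5   0   3  29  61  59  58  56  58  54
   64 135]
 [130 133  68  43  18   1   8   9   0   0  20  28  59  58  57  56  56  57
  136 133]
 [131 133  63  69  50  27  20   3   0  10  27  60  57  57  56  54  57 136
  133 134]
 [ 62  69 139  66  68  59  33  27  26  28  58  58  55  52  51  62 137 136
  138  26]
 [ 92  93  72 104 141  67  70  72  58  49  55  38  63 137 136 137 138  43
   44  71]]
```

```bash

python3 -m creep '[[0,0,0,0,1,0,-1],[0,0,0,0,1,0,-1],[0,0,0,0,1,0,-1],[0,0,0,0,1,0,-1],[0,0,0,0,1,0,-1]]' >/dev/null
python3 -m creep '[[-0.28,0,0,0,0,0,-1],[-0.28,0,0,0,0,0,-1],[-0.28,0,0,0,0,0,-1],[-0.28,0,0,0,0,0,-1],[0,0,0,0,0,0,-1]]'
python3 -c "from h import *;show();togo(.5466,.137,.15,89.5)"
```

```text
time: 8.35
eef_pos: [0.5314, 0.1128, 0.2172]
orientation: [0.0, 0.707, -0.0, 0.707]
contact_force: [0.2, -0.0, -0.5]
opening: 0.0858
t 8.35 pos [0.5314 0.1128 0.2172] yaw_y 89.95 q [ 0.206  0.269  1.848  0.     1.024 -1.364] F [ 0.19 -0.01 -0.46] M [ 0.002 -0.009 -0.039] open 0.0858 xax [ 0.001  0.    -1.   ]
tool shift units [2.24 0.81 0.5 ] tool axes y [0. 1. 0.] z [ 1. -0.  0.]
wx total units (turn about tool x=down): 0.016 deg cw 0.5
```

```bash

python3 -m creep '[[0.01,0,0,0.9,0.5,0.3,-0.7],[0,0,0,0.8,0.31,0.2,-0.7],[0,0,0,0.5,0,0,-0.7],[0,0,0,0,0,0,-0.7]]'
python3 - <<'E'
from h import *
from workcell import snapshot
show();togo(.5466,.137,.089,89.7)
cv2.imwrite("pics/side4.png",snapshot("side")[:,:,::-1])
zoom("pics/side4.png","pics/side4z.png",245,205,100,100,6)
E
```

```text
time: 8.75
eef_pos: [0.5449, 0.1365, 0.1491]
orientation: [0.004, 0.708, -0.004, 0.706]
contact_force: [-0.0, 0.0, -0.4]
opening: 0.0724
t 8.75 pos [0.5449 0.1365 0.1491] yaw_y 89.34 q [ 0.243  0.384  1.86   0.     0.901 -1.317] F [-0.03  0.04 -0.44] M [ 0.     0.01  -0.008] open 0.0724 xax [-0.003 -0.001 -1.   ]
tool shift units [2.   0.02 0.06] tool axes y [ 0.01  1.   -0.  ] z [ 1.   -0.01 -0.  ]
wx total units (turn about tool x=down): -0.013 deg cw -0.4
```

View pics/side4z.png

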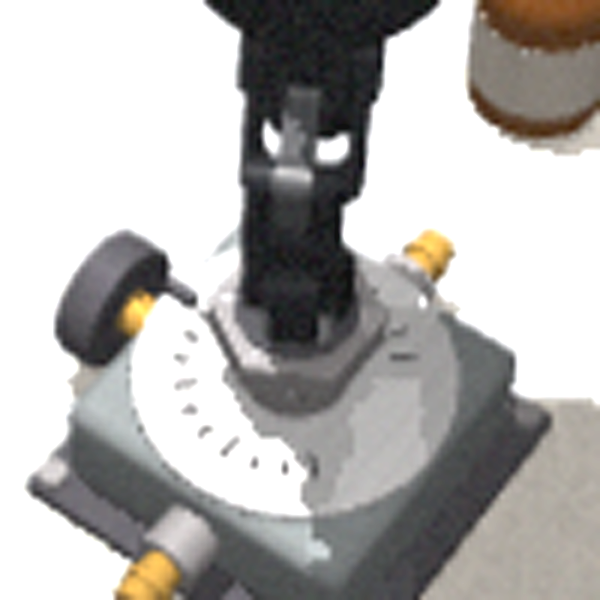

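```bash

python3 -m creep '[[0,0,0,0.6,0.02,0.05,-0.7],[0,0,0,0.6,0,0,-0.7],[0,0,0,0.6,0,0,-0.7],[0,0,0,0.1,0,0,-0.5],[0,0,0,0,0,0,-0.3]]'
python3 -c "from h import *;show();togo(.5466,.137,.089,89.7)"
```

```text
time: 9.3
eef_pos: [0.5477, 0.1366, 0.0949]
orientation: [0.003, 0.707, -0.003, 0.707]
contact_force: [-0.4, -0.3, 0.1]
opening: 0.0554
t 9.3 pos [0.5477 0.1366 0.0949] yaw_y 89.45 q [ 0.242  0.464  1.887  0.     0.79  -1.319] F [-0.4  -0.31  0.11] M [-0.004 -0.025 -0.015] open 0.0554 xax [ 0.  0. -1.]
tool shift units [ 0.2   0.01 -0.04] tool axes y [0.01 1.   0.  ] z [ 1.   -0.01  0.  ]
wx total units (turn about tool x=down): -0.009 deg cw -0.3
```

```bash

python3 -m creep '[[0,0,0,0.28,0,-0.03,-0.3],[0,0,0,0,0,0,-0.22],[0,0,0,0,0,0,-0.22]]'
python3 -c "from h import *;show()"
python3 -m creep '[[0,0,0,0,0,0,-0.18],[0,0,0,0,0,0,-0.18]]'
python3 - <<'E'
from h import *
from workcell import snapshot
show()
cv2.imwrite("pics/side5.png",snapshot("side")[:,:,::-1])
zoom("pics/side5.png","pics/side5z.png",245,205,100,100,6)
E
```

```text
time: 9.6
eef_pos: [0.5466, 0.1366, 0.0863]
orientation: [0.003, 0.707, -0.003, 0.707]
contact_force: [-0.2, -0.8, -0.4]
opening: 0.0522
t 9.6 pos [0.5466 0.1366 0.0863] yaw_y 89.51 q [ 0.242  0.476  1.893  0.     0.772 -1.32 ] F [-0.15 -0.76 -0.43] M [0.026 0.024 0.029] open 0.0522 xax [ 0.  0. -1.]
time: 9.8
eef_pos: [0.5468, 0.1367, 0.0863]
orientation: [0.003, 0.707, -0.003, 0.707]
contact_force: [0.5, 1.5, 0.7]
opening: 0.0502
t 9.8 pos [0.5468 0.1367 0.0863] yaw_y 89.52 q [ 0.242  0.476  1.893  0.     0.771 -1.32 ] F [0.53 1.52 0.68] M [0.204 0.032 0.056] open 0.0502 xax [ 0.001  0.    -1.   ]
```

View pics/side5z.png

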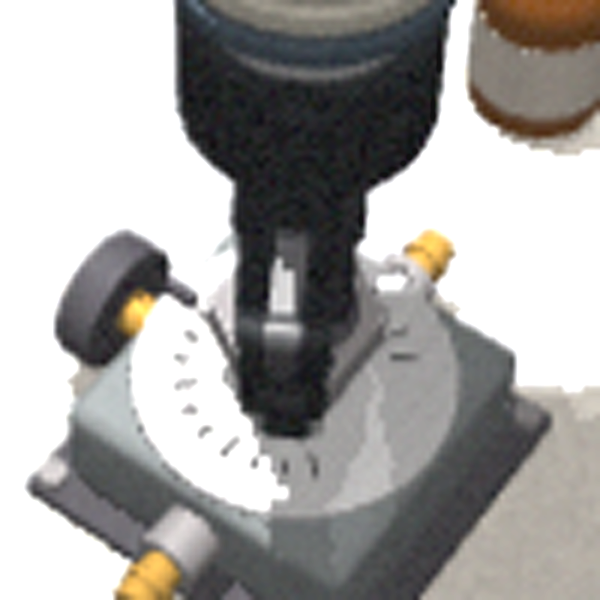

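The side view shows the fingers on the ring's front flat, at about (285,400) in the zoom, and clear of the plate and gauge. I'll grip and turn clockwise.

```bash

python3 -m creep '[[0,0,0,0,0,0,0.2],[0,0,0,0,0,0,1]]'
python3 -c "from h import *;show()"
python3 -m creep '[[0.1,0,0,0,0,0,1],[0.1,0,0,0,0,0,1],[0.1,0,0,0,0,0,1],[0.1,0,0,0,0,0,1]]'
python3 -c "from h import *;show()"
python3 -m creep '[[0.1,0,0,0,0,0,1],[0.1,0,0,0,0,0,1],[0.1,0,0,0,0,0,1]]'
python3 -c "from h import *;show()"
```

```text
time: 10.05
eef_pos: [0.5468, 0.1369, 0.0865]
orientation: [0.003, 0.707, -0.003, 0.707]
contact_force: [-1.8, 2.4, 5.7]
opening: 0.0493
t 10.05 pos [0.5468 0.1369 0.0865] yaw_y 89.51 q [ 2.420e-01  4.760e-01  1.893e+00  1.000e-03  7.720e-01 -1.320e+00] F [-1.75  2.38  5.7 ] M [ 0.341  0.228 -0.008] open 0.0493 xax [ 0.001  0.001 -1.   ]
time: 10.45
eef_pos: [0.5468, 0.1369, 0.0865]
orientation: [0.075, 0.703, -0.074, 0.703]
contact_force: [-1.7, 2.1, 5.7]
opening: 0.0491
t 10.45 pos [0.5468 0.1369 0.0865] yaw_y 77.94 q [ 2.420e-01  4.760e-01  1.893e+00  1.000e-03  7.720e-01 -1.118e+00] F [-1.69  2.09  5.66] M [0.393 0.168 0.074] open 0.0491 xax [ 0.001  0.001 -1.   ]
time: 10.75
eef_pos: [0.5469, 0.137, 0.0865]
orientation: [0.127, 0.695, -0.126, 0.696]
contact_force: [-1.1, 3.2, 5.1]
opening: 0.0488
t 10.75 pos [0.5469 0.137  0.0865] yaw_y 69.35 q [ 2.430e-01  4.760e-01  1.893e+00  1.000e-03  7.720e-01 -9.680e-01] F [-1.06  3.17  5.09] M [0.469 0.214 0.051] open 0.0488 xax [ 0.001  0.001 -1.   ]
```

```bash
cat > r.py <<'E'
from h import *
s,r,yaw=st();print("t",round(s['time'],2),"yaw",round(yaw,2),"q6",round(s['joint_pos'][5],4),"F",np.round(s['contact_force'],1),"Mz",round(s['torque'][2],3),"open",round(s['opening'],4))
E
for k in 1; do
python3 -m creep '[[0.06,0,0,0,0,0,1],[0.06,0,0,0,0,0,1]]' >/dev/null; python3 r.py
python3 -m creep '[[0.06,0,0,0,0,0,1]]' >/dev/null; python3 r.py
python3 -m creep '[[0.06,0,0,0,0,0,1]]' >/dev/null; python3 r.py
python3 -m creep '[[0.06,0,0,0,0,0,1]]' >/dev/null; python3 r.py
python3 -m creep '[[0.06,0,0,0,0,0,1]]' >/dev/null; python3 r.py
done
```

```text
t 10.95 yaw 65.95 q6 -0.9091 F [-1.3  2.4  5.9] Mz -0.008 open 0.0492
t 11.05 yaw 64.23 q6 -0.8791 F [-1.   3.   5.1] Mz 0.027 open 0.0492
t 11.15 yaw 62.51 q6 -0.8491 F [-1.4  3.2  5.5] Mz -0.02 open 0.0488
t 11.25 yaw 60.83 q6 -0.8195 F [-2.   4.1  5.2] Mz 0.556 open 0.0495
t 11.35 yaw 59.14 q6 -0.7898 F [-1.1  3.8  5. ] Mz 0.508 open 0.0492
```

```bash

python3 -m creep '[[0.06,0,0,0,0,0,1]]' >/dev/null; python3 r.py
python3 -m creep '[[0.06,0,0,0,0,0,1]]' >/dev/null; python3 r.py
python3 -m creep '[[0.06,0,0,0,0,0,1]]' >/dev/null; python3 r.py
python3 -m creep '[[0.06,0,0,0,0,0,1]]' >/dev/null; python3 r.py
python3 -m creep '[[0.06,0,0,0,0,0,1]]' >/dev/null; python3 r.py
```

```text
t 11.45 yaw 57.43 q6 -0.7598 F [-0.7  3.3  5.6] Mz 0.62 open 0.0491
t 11.55 yaw 55.71 q6 -0.7299 F [-1.4  4.2  4.9] Mz 0.661 open 0.0491
t 11.65 yaw 54.0 q6 -0.6999 F [-1.6  3.6  5.1] Mz 0.664 open 0.0492
t 11.75 yaw 52.28 q6 -0.67 F [-0.9  3.2  4.5] Mz 0.667 open 0.0489
t 11.85 yaw 50.56 q6 -0.64 F [-1.2  4.5  5.7] Mz 0.717 open 0.0489
```

```bash

python3 -m creep '[[0.05,0,0,0,0,0,1]]' >/dev/null; python3 r.py
python3 -m creep '[[0.05,0,0,0,0,0,1]]' >/dev/null; python3 r.py
python3 -m creep '[[0,0,0,0,0,0,1]]' >/dev/null; python3 r.py
python3 -m creep '[[0,0,0,0,0,0,1]]' >/dev/null; python3 r.py
python3 -m creep '[[0,0,0,0,0,0,1]]' >/dev/null; python3 r.py
```

```text
t 11.95 yaw 49.13 q6 -0.6149 F [-1.4  4.1  6.1] Mz 0.706 open 0.0489
t 12.05 yaw 47.7 q6 -0.59 F [-2.1  4.1  6.2] Mz 0.726 open 0.0493
t 12.15 yaw 47.7 q6 -0.5901 F [-1.2  3.7  6. ] Mz 0.683 open 0.0489
t 12.25 yaw 47.74 q6 -0.5908 F [-1.6  3.6  5.3] Mz 0.586 open 0.049
t 12.35 yaw 47.74 q6 -0.5909 F [-1.3  4.6  5.6] Mz 0.614 open 0.0491
```

```bash

python3 -m creep '[[0,0,0,0,0,0,-0.4],[0,0,0,0,0,0,-0.7],[0,0,0,0,0,0,-0.7],[0,0,0,0,0,0,-0.7]]'
python3 r.py
python3 -m creep '[[0,0,0,-0.5,0,0,-0.7],[0,0,0,-1,0,0,-0.7],[0,0,0,-1,0,0,-0.7],[0,0,0,-1,0,0,-0.7],[0,0,0,-1,0,0,-0.7]]'
python3 -m creep '[[0,0,0,0,-1,0,-1],[0,0,0,0,-1,0,-1],[0,0,0,0,-1,0,-1],[0,0,0,0,-1,0,-1],[0,0,0,0,-1,0,-1]]'
python3 -m creep '[[0,0,0,0,-1,0,-1],[0,0,0,0,-1,0,-1],[0,0,0,0,0,0,-1]]'
python3 - <<'E'
from h import *
from workcell import snapshot
show()
for n in("side","top"): cv2.imwrite(f"pics/{n}6.png",snapshot(n)[:,:,::-1])
zoom("pics/side6.png","pics/side6z.png",262,232,60,60,10)
zoom("pics/top6.png","pics/top6z.png",200,215,60,60,10)
E
```

```text
time: 12.75
eef_pos: [0.5464, 0.1364, 0.0857]
orientation: [0.255, 0.66, -0.255, 0.659]
contact_force: [-0.4, 0.0, -0.6]
opening: 0.0726
t 12.75 yaw 47.68 q6 -0.5903 F [-0.4  0.  -0.6] Mz -0.012 open 0.0726
time: 13.25
eef_pos: [0.5464, 0.1365, 0.2233]
orientation: [0.255, 0.659, -0.255, 0.66]
contact_force: [-0.1, -0.2, 0.0]
opening: 0.0724
time: 13.75
eef_pos: [0.4447, 0.0248, 0.2219]
orientation: [0.255, 0.659, -0.255, 0.66]
contact_force: [0.4, -0.8, 0.1]
opening: 0.0857
time: 14.05
eef_pos: [0.4027, -0.0204, 0.2216]
orientation: [0.255, 0.659, -0.256, 0.659]
contact_force: [-0.0, 0.1, 0.8]
opening: 0.0853
t 14.05 pos [ 0.4027 -0.0204  0.2216] yaw_y 47.6 q [-5.400e-02  4.300e-02  2.115e+00 -1.000e-03  9.850e-01 -8.840e-01] F [-0.    0.09  0.78] M [ 0.073 -0.04   0.009] open 0.0853 xax [-0.001 -0.001 -1.   ]
```

View pics/side6z.png

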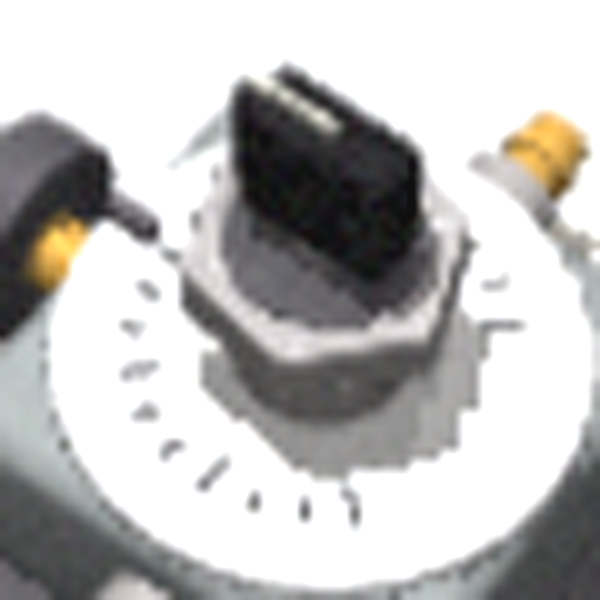

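View pics/top6z.png

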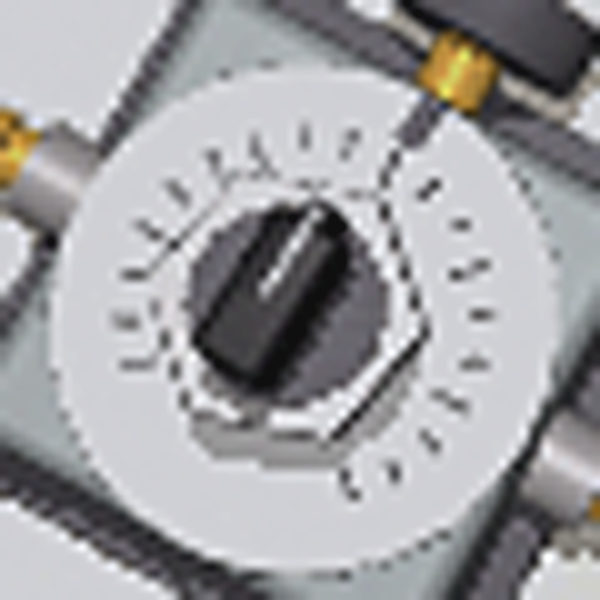

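View pics/top6.png

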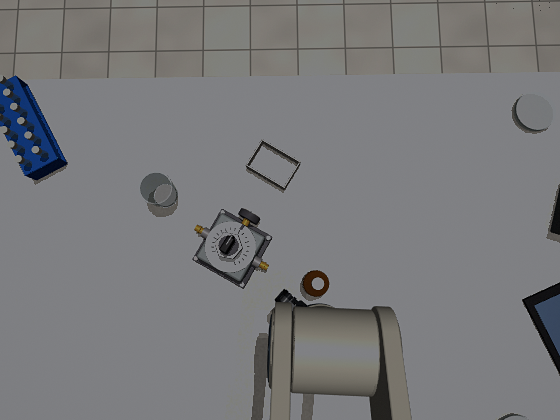

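The ring has turned and the knob still lines up with the tab: its nose is at (325,203) in the top zoom and the tab at (420,122). The beaker, tray and bottle are in the same pixels as at the start.

```bash
python3 -c "
from workcell import job
print(job.finish_job())"
```

```text
the job is handed in; nothing more can be done
None
```

I turned the knob to the setpoint tab, tightened the lock ring clockwise, and handed the job in at about 14 s. It reports no verdict.

- **Knob:** I turned it about 52° counter-clockwise. It now points to about -32.2° by its white line and by the gripper angle. The tab is at about -31.7° in the top view, uncertain by roughly 1°. Picks in the top pictures scattered by 1–2°. The side camera sits about 3 mm off the top one. It read the knob line at about -27° and the tab at about -28°, so it shows a shared offset but the same alignment.
- **Lock ring:** I turned it about 42° in all. It seated after about 0.5 rad and then crept about 0.25 rad. I read 0.71–0.73 N m while turning and about 0.6 N m after stopping. With the roughly 0.1 N m that relaxes on stopping, that puts the tightening at 0.70–0.75 N m. The reading noise is about 0.03–0.05 N m, and I could not see the washer ear to check it directly.
- **Last pictures:** The knob had not moved during the tightening. The tab, beaker, bottle and tray look to be where they started. The robot is clear of everything.

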